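Repack the book-mending tray

TASK

Repack the white book-mending tray on the desk: lay the thick yellow pencil, the glue stick and the blue-sleeved eraser each in the foam cut-out made for it, flat on the bottom, and put the small roll of cream cloth tape down over the white post. No ink goes near books under repair, so leave the black ballpoint pen and the white felt marker lying where they are.

Things in the scene. Friction and masses are not known exactly. Their poses are not given: they have to be found in the camera images.
- pencil: Thick yellow six-sided pencil with a bare wood point and a red end, 140 mm long, 10 mm across its flats. Loose, lying on the worktop, about 16 g. Origin on its axis at mid-length, 5.4 mm above what it lies on; y runs along it, towards the point. Take it across its 10 mm width at mid-length.
- glue_stick: Yellow glue stick with a red cap at one end and a black foot at the other, lying down, 104 mm long, 25 mm in diameter; it can roll. Loose, about 50 g. Origin on its axis at mid-length, 12.5 mm above what it lies on; y runs along it.
- eraser: White eraser in a blue paper sleeve, 23 (x) x 58 (y) x 13 (z) mm. Loose, lying flat, about 25 g. Origin at the centre of its underside; y runs along it.
- cloth_tape: Small roll of cream-white cloth tape on a brown card core, lying flat: 60 mm outside diameter, 34 mm hole right through, 24 mm high. Loose, about 60 g. Origin at the centre of its underside; z is the axis of the hole. Can be taken across its diameter by the upper part. (The 96 mm tan masking-tape roll is another, fixed thing.)
- ballpoint: Look-alike that stays: thin black ballpoint pen, 145 mm long, 12 mm wide, 9 mm high. Loose; origin at the centre of its underside, y along it.
- marker: Look-alike that stays: thick white felt marker with a black cap, 135 mm long, 17 mm thick. Loose; origin at the centre of its underside, y along it.
- pencil_slot: Foam insert with the long narrow cut-out, for the pencil. One of four fixed inserts side by side, in any order, in a white tray (304 x 172 mm, rim 16). 74 (x) x 164 (y) mm, charcoal foam, top 16 mm above its origin, the centre of its underside (3 mm above the worktop). Cut-out at its centre 26 (x) x 156 (y) mm, finger notch across it 67 (x) x 46 (y) mm; teal floor 9 mm above the origin.
- glue_slot: Foam insert with the long broad cut-out, for the glue stick. One of four fixed inserts side by side, in any order, in a white tray (304 x 172 mm, rim 16). 74 (x) x 164 (y) mm, charcoal foam, top 16 mm above its origin, the centre of its underside (3 mm above the worktop). Cut-out at its centre 41 (x) x 122 (y) mm, finger notch across it 67 (x) x 46 (y) mm; teal floor 5 mm above the origin.
- eraser_slot: Foam insert with the short cut-out, for the eraser. One of four fixed inserts side by side, in any order, in a white tray (304 x 172 mm, rim 16). 74 (x) x 164 (y) mm, charcoal foam, top 16 mm above its origin, the centre of its underside (3 mm above the worktop). Cut-out at its centre 39 (x) x 76 (y) mm, finger notch across it 67 (x) x 40 (y) mm; teal floor 8 mm above the origin.
- tape_post: Foam insert for the tape roll. One of four fixed inserts side by side, in any order, in a white tray (304 x 172 mm, rim 16). 74 (x) x 164 (y) mm, charcoal foam, top 10 mm above its origin, the centre of its underside (3 mm above the worktop). White post at its centre, 16 mm thick, tip 26 mm above the origin, amid a flat teal disc on which the roll shall lie. Foam beside it is 6 mm higher.
There are look-alikes about, which are no part of the job. Leave any green look-alike of the glue_stick alone. What is shaped like the cloth_tape but turquoise is not meant.

How it is judged:
By the outcome, as a careful person would: the job done as asked, in the order asked, and still so for the second after the job is handed in, with the robot touching nothing.
It also fails if it takes over 106 s, if anything falls off the work surface, if the arm or the gripper's body presses on something with over 40 N, if the wrist force passes 120 N, or if a joint passes its speed limit or range.

ROBOT

A 6-joint arm with a two-finger parallel gripper is mounted at the origin on a cart in front of the work surface, level with it; the furniture and walls round the work are solid. World frame = base frame: x ahead of the robot, y to its left, z up, the work surface at z = 0. Lengths are in m, angles in degrees, forces in N, time in s.
With the tool pointing down it reaches from about 0.375 to 0.75 m from the base axis. Payload 9 kg.
Tool frame: the origin (TCP) lies at the very end of the fingers, on their centre line; the grasp point (between the pads) lies 19 mm behind it (arm.pinch_z is the distance from the TCP to the grasp point, in m); z points along the fingers, y is the line along which they close (so a half turn about z gives the same grasp; the last joint's range is limited). The gripper opens to 85 mm and grips with 20 to 120 N. Pads are 22 mm wide; open, the fingers measure 114 mm over their backs; the gripper's body (76 mm by 85 mm) begins 54 mm behind the grasp point. The pads swing forward as they close: fully open they stand 13 mm farther back than shut.
Start: joints at [56.11, 5.964, 5.575, 89.605, 0, 77.527], TCP at [0.219, 0.559, 0.231] pointing down, gripper open.
Joint ranges: [-171.21, 171.21], [-48.23, 106.86], [-62.78, 66.21], [-105.2, 120.99], [-86.42, 89.51], [-180, 180]. Speed limits (degrees/s): [127.2, 127.2, 147.25, 180, 180, 180].

INTERFACE

Orientations are given as [roll, pitch, yaw] about the fixed x, y, z axes, in that order (R = Rz(yaw) Ry(pitch) Rx(roll)).
In Python, from rig import arm, eyes gives the robot as it stands.
- The arm moves only by the tool drive_tool, never from a script. Its argument "targets" is a list of rows, each a list of 2 entries, a list of its own where there are three numbers: the shift along the tool's x, y, z normalised to -1 to 1, where 1 is 0.05 m, then the turn about the tool's z normalised to -1 to 1, where 1 is 180 degrees. In form: [[[tx, ty, tz], roll], ...]. A call has 1 to 5 rows; each row shifts and turns the commanded pose from where the row before left it, along the tool's axes as they then stand; what a row does not reach is not made up. A row lasts 1/8 s, in which the tool goes at most 62.5 mm and 10.7 degrees, less where a joint would pass 70% of its speed; a pose out of reach is approached as far as the arm can. A call with a number of a shift or a turn outside -1 to 1 is refused whole. A call with a gripper value outside its range is refused whole. "grip" is the opening, from 0 (shut) to 1 (fully open), set as the call begins (left out, the last holds). The fingers move at their own pace and stop on an object; "force" is the grip in N (left out, the last holds). Time passes only in rows, so rows that do not move let the fingers close. It gives the time, the measured TCP pose, the force, the opening and the grip force at its end, in the units of the state.
- arm.read_state(): the state, without advancing time (a new reading comes with each control period).
- eyes.snapshot(name): name is "scene" or "side" or "wrist"; returns (picture, depth): 480x640x3 uint8, blue, green, red; 480x640 float32, m along the optical axis (not along the pixel's ray), 0 where there is no reading.
- eyes.camera_info(name): a dict with "fovy" (degrees; the focal length in pixels is half the picture's height over the tangent of half this angle, whatever the lens; pixels are square), "cx", "cy" (the principal point, pixels), "position" and "attitude" of the camera in the world. Camera axes: x right, y up, looking along -z (the intrinsics and any distortion apply to the point x, -y, -z); pixel columns grow to the right and rows downward; lengths in m; the calibration is good to about 2 mm. A picture is of the moment at which its call begins: read the wrist's pose just before it. camera_info takes no time and is no camera call; for the wrist camera it gives the pose at the moment of the call.
- arm.close_job(): hands the job in; it is judged then, once.
The state is a dict: "t": time; "joints": joint angles; "qd": joint speeds; "tau": joint torques, N m; "tool_pos": TCP position; "eef_rot": TCP orientation; "ft_force": force on the tool from outside, world axes, zero at the start; "moment": the same for the moment, N m; "width": finger opening in m; "gripper_force": force on a finger pad.
Only numpy, scipy, OpenCV 4.12 (cv2) and the standard library are available. Lean on these libraries where they do the work, as an engineer would, in place of code of your own. Each camera call takes 0.05 s, during which the arm holds its last target. There are 200 camera calls.

## Working session

There is one attempt and no reset: what is moved stays moved. The work goes in short steps, Python scripts to look and compute and a tool call to move; the robot and the scene stay as the last step left them, time stands still between calls to the robot, and variables do not carry over. Pictures are saved under pics/ and viewed, at most 17 in all, crops included, and the job is handed in when it is done.

Besides the shell and the picture viewer there is one more tool, called by a JSON object that holds its "api" and its "payload", one argument or row to a line. drive_tool: Moves the arm, as the interface text tells. Its arguments: {"type":"object","properties":{"targets":{"type":"array"},"grip":{"type":"number"},"force":{"type":"number"}},"required":["targets"]}

```bash
mkdir -p pics; ls; cat > h.py <<'E'
import numpy as np, cv2
from scipy.spatial.transform import Rotation as R
from rig import arm, eyes
def snap(n,tag):
    ci=eyes.camera_info(n); p,d=eyes.snapshot(n)
    cv2.imwrite(f'pics/{tag}.png',p); np.savez(f'pics/{tag}.npz',p=p,d=d,ci=np.array([ci],dtype=object))
    return p,d,ci
def load(tag):
    z=np.load(f'pics/{tag}.npz',allow_pickle=True); return z['p'],z['d'],z['ci'][0]
E
python3 - <<'E'
from h import *
for n in ['scene','side','wrist']:
    p,d,ci=snap(n,n+'0'); print(n,ci)
print(arm.read_state(), arm.pinch_z)
E
```

```text
pics
scene {'fovy': 48.52122824876873, 'cx': 321.2097789324264, 'cy': 234.51406408947935, 'position': array([-0.37432953, -0.41711386,  0.63484727]), 'attitude': array([ 58.73295951,  -1.04962698, -62.28079873])}
side {'fovy': 56.25798141230791, 'cx': 309.7768405702298, 'cy': 244.64656129228226, 'position': array([0.34173648, 0.94105537, 0.80825917]), 'attitude': array([  51.3895552 ,   -0.55895764, -169.80654976])}
wrist {'fovy': 66.19296872932269, 'cx': 317.0755948688907, 'cy': 240.82811111869876, 'position': array([0.1526539 , 0.58491529, 0.37453077]), 'attitude': array([-1.64000818e+01,  1.32533059e-02,  6.85706229e+01])}
{'t': 0.15, 'joints': array([5.61109214e+01, 5.98988103e+00, 5.53859070e+00, 8.96053104e+01,
       3.99799969e-04, 7.75270144e+01]), 'qd': array([-0.00723608, -0.10936061,  0.17735925,  0.07630498,  0.01573108,
        0.0019826 ]), 'tau': array([ 3.46006862e-03, -5.57356131e+01,  5.04007065e+01,  1.25038106e-02,
       -2.70109858e-04, -4.60635903e-07]), 'tool_pos': array([0.21892733, 0.55836637, 0.23072239]), 'eef_rot': array([-1.79944821e+02, -1.26149513e-02,  1.58583901e+02]), 'ft_force': array([0.24234071, 0.29647462, 0.10702625]), 'moment': array([-0.00769992, -0.05319474,  0.02964749]), 'gripper_force': 0.0, 'width': 0.08546985570222503} 0.0187
```

View pics/scene0.png

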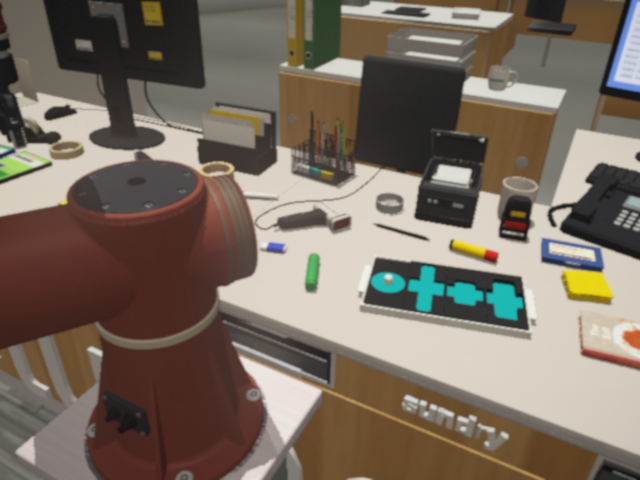

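View pics/side0.png

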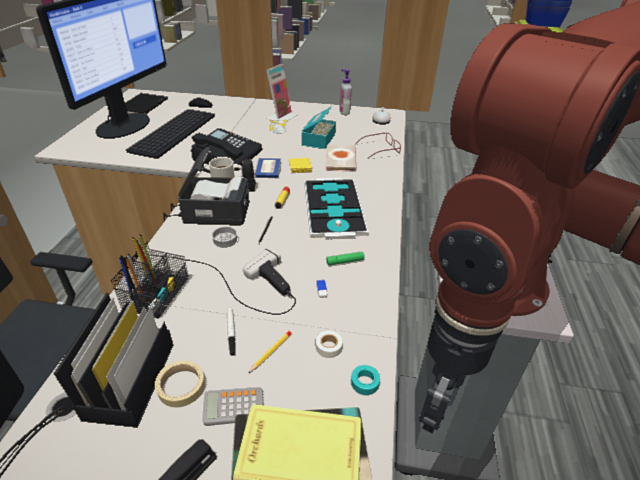

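The scene view shows the tray at (448,293): tape post at the far left, then three cut-outs. The glue stick is at (473,250), the eraser at (273,247), the ballpoint at (401,231). The side view shows the pencil at (270,351), cream roll at (329,343), turquoise roll at (366,379) and marker at (232,331). Next I'll rectify to a top view.

```bash
cat >> h.py <<'E'
def cam(ci,shape=(480,640)):
    f=shape[0]/2/np.tan(np.radians(ci['fovy']/2)); Rm=R.from_euler('xyz',ci['attitude'],degrees=True).as_matrix()
    return f,Rm,np.array(ci['position'])
def cloud(d,ci):
    f,Rm,t=cam(ci); v,u=np.mgrid[0:480,0:640]
    P=np.stack([(u-ci['cx'])/f*d,-(v-ci['cy'])/f*d,-d],-1)@Rm.T+t
    P[d<=0]=np.nan; return P
def ortho(p,ci,x0,x1,y0,y1,s,z):
    # picture: up = +x, left = +y ; s px per m
    f,Rm,t=cam(ci); H,W=int((x1-x0)*s),int((y1-y0)*s)
    r,c=np.mgrid[0:H,0:W]; X=np.stack([x1-r/s,y1-c/s,np.full(r.shape,z)],-1)
    q=(X-t)@Rm; return cv2.remap(p,(ci['cx']+f*q[...,0]/-q[...,2]).astype(np.float32),(ci['cy']+f*q[...,1]/q[...,2]).astype(np.float32),cv2.INTER_CUBIC)
def grid(im,x1,y1,s,step=.05):
    H,W=im.shape[:2]
    for k in range(-40,40):
        a=k*step; r=int((x1-a)*s); c=int((y1-a)*s)
        if 0<=r<H: cv2.line(im,(0,r),(W,r),(0,0,255),1); cv2.putText(im,f'{a:.2f}',(0,r-2),0,.35,(0,0,255))
        if 0<=c<W: cv2.line(im,(c,0),(c,H),(0,0,255),1); cv2.putText(im,f'{a:.2f}',(c+1,10),0,.35,(0,0,255))
    return im
E
python3 - <<'E'
from h import *
p,d,ci=load('side0'); P=cloud(d,ci)
for u,v in [(300,250),(215,300),(329,343),(345,258),(300,330),(335,210),(320,186)]: print('side',u,v,P[v,u].round(4))
a=grid(ortho(p,ci,.3,.7,-.35,.45,1000,0.005),.7,.45,1000)
cv2.imwrite('pics/o_side.png',a)
p,d,ci=load('scene0'); P=cloud(d,ci)
for u,v in [(340,300),(273,247),(473,250),(465,294),(425,290),(500,295),(448,310)]: print('scene',u,v,P[v,u].round(4))
a=grid(ortho(p,ci,.3,.7,-.35,.25,1300,0.012),.7,.25,1300)
cv2.imwrite('pics/o_scene.png',a)
E
```

```text
side 300 250 [ 0.5358 -0.0261  0.001 ]
side 215 300 [ 0.7074  0.2028 -0.0032]
side 329 343 [ 0.4073  0.2854 -0.0015]
side 345 258 [0.4047 0.0066 0.0195]
side 300 330 [4.790e-01 2.616e-01 2.000e-04]
side 335 210 [ 0.4638 -0.2317  0.0101]
side 320 186 [ 0.5346 -0.3739  0.0052]
scene 340 300 [ 0.3661 -0.0822 -0.0046]
scene 273 247 [0.4386 0.1146 0.0144]
scene 473 250 [ 0.6348 -0.2687  0.0176]
scene 465 294 [ 0.4849 -0.2921  0.0086]
scene 425 290 [ 0.4584 -0.2204  0.0093]
scene 500 295 [ 0.5156 -0.3524  0.008 ]
scene 448 310 [ 0.4101 -0.279   0.0175]
```

View pics/o_side.png

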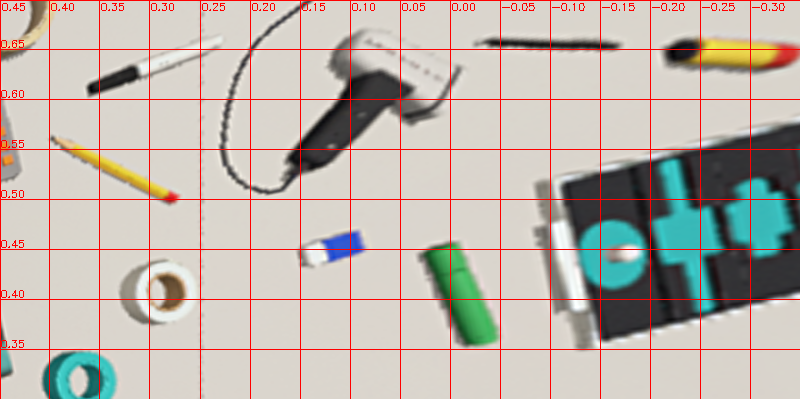

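View pics/o_scene.png

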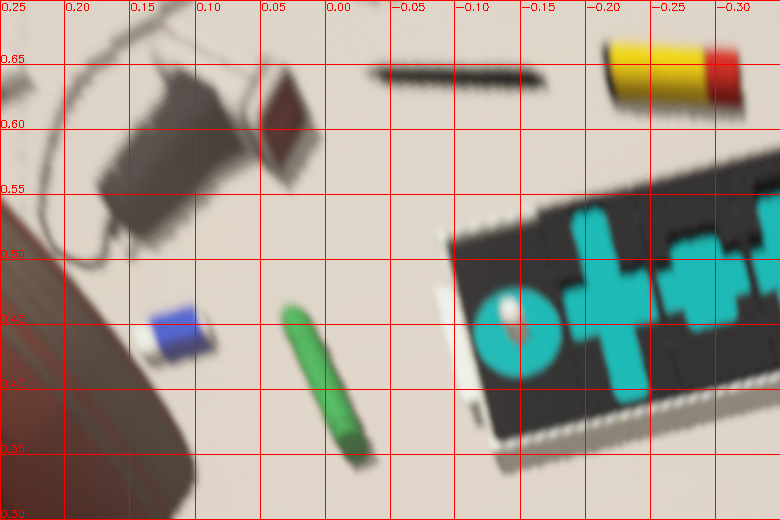

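The rectified views show the order along the tray: tape post (0.445,-0.155), pencil slot (0.465,-0.22), eraser slot (~0.48,-0.29), glue slot (~0.5,-0.36), tray tilted about 13°. The pencil runs from (0.50,0.275) to its point at (0.56,0.405). Now I'll fit these precisely.

```bash
cat >> h.py <<'E'
def blobs(p,ci,lo,hi,z,box,s=2000,amin=150,k=3):
    x0,x1,y0,y1=box; o=ortho(p,ci,x0,x1,y0,y1,s,z); hsv=cv2.cvtColor(o,cv2.COLOR_BGR2HSV)
    m=cv2.inRange(hsv,np.array(lo),np.array(hi)); m=cv2.morphologyEx(m,cv2.MORPH_OPEN,np.ones((k,k)))
    for c in cv2.findContours(m,cv2.RETR_EXTERNAL,cv2.CHAIN_APPROX_NONE)[0]:
        a=cv2.contourArea(c)/s/s*1e6
        if a<amin: continue
        M=cv2.moments(c); cen=(x1-M['m01']/M['m00']/s, y1-M['m10']/M['m00']/s)
        b=cv2.boxPoints(cv2.minAreaRect(c)); w=np.stack([x1-b[:,1]/s,y1-b[:,0]/s],1)
        e=[w[1]-w[0],w[2]-w[1]]; L=[np.linalg.norm(q)*1e3 for q in e]; i=int(np.argmax(L))
        print('  area %.0f cen %.4f %.4f rectc'%(a,*cen),w.mean(0).round(4),'L %.1f W %.1f ang %.1f'%(max(L),min(L),np.degrees(np.arctan2(e[i][1],e[i][0]))%180))
E
python3 - <<'E'
from h import *
for n in ['scene0','side0']:
    p,d,ci=load(n); print(n)
    for z in (.012,.008): print(' teal',z); blobs(p,ci,(80,100,60),(100,255,255),z,(.3,.7,-.5,-.08))
    print(' yellow glue');blobs(p,ci,(18,100,60),(35,255,255),.0125,(.57,.7,-.35,-.15))
    print(' redglue');blobs(p,ci,(0,120,60),(12,255,255),.0125,(.57,.7,-.4,-.15))
    print(' blue');blobs(p,ci,(105,100,50),(130,255,255),.0065,(.4,.5,.0,.2))
    if n=='side0':
        print(' pencil');blobs(p,ci,(0,90,60),(35,255,255),.0054,(.45,.6,.25,.45),k=2)
        print(' tape hole');blobs(p,ci,(5,60,20),(25,255,255),.024,(.35,.45,.23,.35))
        print(' tape');blobs(p,ci,(0,0,190),(180,255,255),.024,(.35,.45,.23,.35))
p,d,ci=snap('wrist','wrist1')
E
```

```text
scene0
 teal 0.012
  area 3978 cen 0.4445 -0.1480 rectc [ 0.4446 -0.1482] L 73.4 W 69.2 ang 14.0
  area 4084 cen 0.4831 -0.2909 rectc [ 0.4832 -0.291 ] L 74.8 W 71.6 ang 13.1
  area 6419 cen 0.4660 -0.2189 rectc [ 0.4662 -0.2188] L 156.0 W 71.9 ang 14.0
  area 5892 cen 0.4988 -0.3630 rectc [ 0.4987 -0.3627] L 115.4 W 70.1 ang 14.0
 teal 0.008
  area 4032 cen 0.4498 -0.1463 rectc [ 0.4499 -0.1464] L 73.8 W 69.7 ang 18.4
  area 4137 cen 0.4886 -0.2901 rectc [ 0.4887 -0.2903] L 75.1 W 72.2 ang 12.9
  area 6500 cen 0.4714 -0.2176 rectc [ 0.4716 -0.2175] L 157.1 W 72.4 ang 14.4
  area 5968 cen 0.5044 -0.3627 rectc [ 0.5043 -0.3624] L 116.3 W 70.5 ang 14.0
 yellow glue
  area 3254 cen 0.6429 -0.2558 rectc [ 0.6429 -0.2557] L 79.5 W 45.7 ang 86.4
 redglue
  area 977 cen 0.6398 -0.3059 rectc [ 0.6395 -0.3059] L 42.9 W 25.3 ang 2.3
 blue
  area 757 cen 0.4538 0.1189 rectc [0.4536 0.119 ] L 32.7 W 25.6 ang 107.5
side0
 teal 0.012
  area 3844 cen 0.4453 -0.1530 rectc [ 0.4451 -0.1542] L 70.0 W 68.9 ang 7.1
  area 3867 cen 0.4815 -0.2981 rectc [ 0.4813 -0.2984] L 80.6 W 64.5 ang 16.6
  area 5689
[... 282 characters left out ...]
 -0.3046] L 81.2 W 64.6 ang 16.5
  area 5748 cen 0.4641 -0.2323 rectc [ 0.4637 -0.232 ] L 158.8 W 67.7 ang 16.8
  area 5275 cen 0.5000 -0.3742 rectc [ 0.4994 -0.3737] L 126.2 W 59.3 ang 13.0
 yellow glue
  area 1922 cen 0.6439 -0.2708 rectc [ 0.6441 -0.2677] L 93.2 W 26.3 ang 86.2
 redglue
  area 427 cen 0.6411 -0.3221 rectc [ 0.6419 -0.3184] L 39.1 W 21.8 ang 96.0
 blue
  area 746 cen 0.4541 0.1085 rectc [0.4541 0.1087] L 36.9 W 22.3 ang 107.0
 pencil
  area 1343 cen 0.5280 0.3307 rectc [0.5298 0.3342] L 137.1 W 12.2 ang 63.1
 tape hole
  area 1092 cen 0.4068 0.2993 rectc [0.4068 0.2995] L 37.5 W 37.0 ang 0.0
 tape
  area 11840 cen 0.4002 0.2905 rectc [0.4002 0.2905] L 119.0 W 99.5 ang 90.0
```

View pics/wrist1.png

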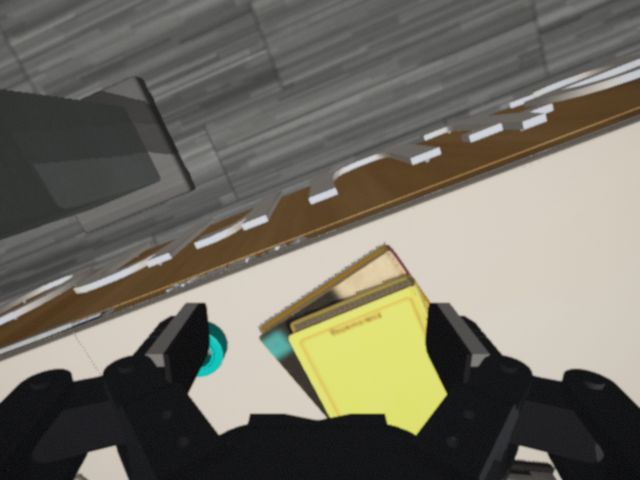

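The wrist view shows the fingers at the bottom (~row 350), a teal roll at (212,350) and the books. The camera looks ahead in tool +x. I'll plan the first approach, stopping short so that the pencil is in view.

```bash
cat >> h.py <<'E'
def plan(tx,ty,tz,yaw,n=None,start=None):
    """print rows from present pose; yaw continuous"""
    s=arm.read_state(); p=np.array(s['tool_pos']); y0=s['eef_rot'][2]
    if start: p=np.array(start[:3]); y0=start[3]
    dy=(yaw-y0+180)%360-180; T=np.array([tx,ty,tz]); D=T-p
    if n is None: n=int(max(np.ceil(np.linalg.norm(D)/.048),np.ceil(abs(dy)/10.4),1))
    y=y0; q=p.copy(); rows=[]
    for k in range(1,n+1):
        Rt=(R.from_euler('z',y,degrees=True)*R.from_euler('x',180,degrees=True)).as_matrix()
        sh=(Rt.T@(p+D*k/n-q)/.05).round(3); r=round(-(y0+dy*k/n-y)/180,4)
        rows.append([[float(a) for a in sh],r]); q=q+Rt@sh*.05; y-=r*180
    print('start',p.round(4),round(y0,2),'j6 end~',round(180+np.degrees(np.arctan2(ty,tx))-y,1))
    for i in range(0,n,5): print(str(rows[i:i+5]).replace(' ',''))
    print('end',q.round(4),round(y,2)); return [*q,y]
def hit(u,v,z=0,ci=None):
    f,Rm,t=cam(ci); r=Rm@np.array([(u-ci['cx'])/f,-(v-ci['cy'])/f,-1]); return t+r*(z-t[2])/r[2]
E
python3 - <<'E'
from h import *
ci=load('wrist1')[2]; print(hit(320,240,0,ci),hit(320,400,0,ci))
off=0.12
a=np.radians(244); plan(.529-.1*np.cos(a),.336-.1*np.sin(a),.2,244)
E
```

```text
[0.25559588 0.54784755 0.        ] [0.44431482 0.47426582 0.        ]
start [0.219  0.5584 0.2309] 158.58 j6 end~ -27.4
[[[-0.84,0.013,0.069],np.float64(-0.0527)],[[-0.83,-0.126,0.068],np.float64(-0.0528)],[[-0.798,-0.26,0.069],np.float64(-0.0527)],[[-0.744,-0.389,0.068],np.float64(-0.0527)],[[-0.67,-0.507,0.069],np.float64(-0.0527)]]
[[[-0.577,-0.609,0.068],np.float64(-0.0528)],[[-0.469,-0.697,0.069],np.float64(-0.0527)],[[-0.348,-0.765,0.069],np.float64(-0.0527)],[[-0.216,-0.811,0.068],np.float64(-0.0527)]]
end [0.5728 0.4259 0.2   ] 243.99
```

```bash
sed -i 's/r=round(-(y0+dy\*k\/n-y)\/180,4)/r=float(round(-(y0+dy*k\/n-y)\/180,4))/' h.py; python3 - <<'E'
from h import *
a=np.radians(244); plan(.529+.03*np.cos(a),.336+.03*np.sin(a),.16,244)
E
```

```text
start [0.219  0.5584 0.2309] 158.58 j6 end~ -33.1
[[[-0.817,-0.275,0.157],-0.0527],[[-0.76,-0.406,0.158],-0.0528],[[-0.682,-0.525,0.157],-0.0527],[[-0.587,-0.631,0.158],-0.0527],[[-0.474,-0.72,0.157],-0.0527]]
[[[-0.35,-0.787,0.158],-0.0528],[[-0.215,-0.834,0.157],-0.0527],[[-0.074,-0.859,0.158],-0.0527],[[0.068,-0.859,0.157],-0.0527]]
end [0.5159 0.309  0.16  ] 243.99
```

{"api": "drive_tool", "payload": {
  "targets": [
    [[-0.817, -0.275, 0.157], -0.0527],
    [[-0.76, -0.406, 0.158], -0.0527],
    [[-0.682, -0.525, 0.157], -0.0527],
    [[-0.587, -0.631, 0.158], -0.0527],
    [[-0.474, -0.72, 0.157], -0.0527]
  ]
}}

```text
t: 0.82
tool_pos: [0.3849, 0.419, 0.1916]
eef_rot: [180.0, -0.0, -153.7]
ft_force: [-0.0, -0.5, -0.4]
width: 0.0853
gripper_force: 0.0
```

{"api": "drive_tool", "payload": {
  "targets": [
    [[-0.35, -0.787, 0.158], -0.0527],
    [[-0.215, -0.834, 0.157], -0.0527],
    [[-0.074, -0.859, 0.158], -0.0527],
    [[0.068, -0.859, 0.157], -0.0527],
    [[0, 0, 0], 0]
  ]
}}

```text
t: 1.45
tool_pos: [0.5172, 0.3069, 0.1592]
eef_rot: [180.0, -0.1, -116.1]
ft_force: [-0.0, -0.6, 0.2]
width: 0.0853
gripper_force: 0.0
```

```bash
python3 - <<'E'
from h import *
s=arm.read_state(); print(s['t'],s['tool_pos'],s['eef_rot'],s['joints'])
p,d,ci=snap('wrist','wp')
blobs(p,ci,(0,90,60),(35,255,255),.0054,(.45,.65,.2,.5),k=2)
E
```

```text
1.45 [0.51724293 0.30691877 0.1592216 ] [ 1.79955864e+02 -7.16150167e-02 -1.16134853e+02] [ 1.82506065e+01  6.20485677e+00 -1.65462570e+00  8.22221530e+01
 -2.03071247e-02 -4.56144985e+01]
  area 183 cen 0.4938 0.4910 rectc [0.4937 0.491 ] L 28.0 W 7.5 ang 14.0
  area 1386 cen 0.5294 0.3332 rectc [0.5316 0.3376] L 138.0 W 11.6 ang 63.2
```

View pics/wp.png

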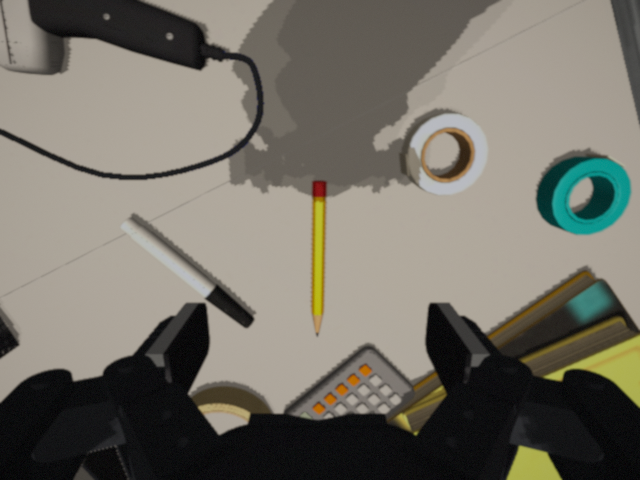

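The pencil is clear here: red end (320,181), point (318,335). The cream roll's hole is centred at (447,155), the marker is at (190,270), well away from the fingers.

```bash
python3 - <<'E'
from h import *
p,d,ci=load('wp')
a=hit(320,181,.0054,ci); b=hit(318,335,.0054,ci); print(a,b,np.linalg.norm(a-b),(a+b)/2,np.degrees(np.arctan2(*(b-a)[1::-1])))
print('tape rim ctr',hit(447,153,.024,ci),'L/R',hit(409,153,.024,ci),hit(487,153,.024,ci))
print('tape'); blobs(p,ci,(8,80,40),(22,255,255),.024,(.35,.48,.22,.37))
m=(a+b)/2; q=plan(m[0],m[1],.03,244.0)
plan(m[0],m[1],.003,244.0,2,q)
E
```

```text
[0.50048377 0.27749133 0.0054    ] [0.56338594 0.4021808  0.0054    ] 0.13965724404774738 [0.53193486 0.33983606 0.0054    ] 63.23039769870961
tape rim ctr [0.40635477 0.29819078 0.024     ] L/R [0.4315562  0.28581664 0.024     ] [0.37982411 0.31121759 0.024     ]
tape
  area 1164 cen 0.4068 0.2997 rectc [0.4068 0.2998] L 38.5 W 38.5 ang 90.0
start [0.5163 0.3081 0.1598] -116.22 j6 end~ 328.6
[[[-0.236,-0.0,0.865],-0.0004],[[-0.236,-0.001,0.865],-0.0004],[[-0.236,-0.001,0.865],-0.0004]]
end [0.532  0.3398 0.03  ] -116.01
start [0.532  0.3398 0.03  ] -116.01 j6 end~ 328.6
[[[0.0,0.0,0.27],-0.0],[[0.0,0.0,0.27],-0.0]]
end [0.532  0.3398 0.003 ] -116.01
```

{"api": "drive_tool", "payload": {
  "targets": [
    [[-0.236, 0, 0.865], 0.003],
    [[-0.236, 0, 0.865], 0],
    [[-0.236, 0, 0.865], 0],
    [[0, 0, 0.27], 0],
    [[0, 0, 0.25], 0]
  ],
  "grip": 0.45,
  "force": 40
}}

```text
t: 2.12
tool_pos: [0.5316, 0.3413, 0.0054]
eef_rot: [-180.0, 0.0, -116.6]
ft_force: [0.5, -0.7, 0.2]
width: 0.0386
gripper_force: 0.0
```

{"api": "drive_tool", "payload": {
  "targets": [
    [[0, 0, 0], 0]
  ]
}}

```text
t: 2.25
tool_pos: [0.5317, 0.3409, 0.0053]
eef_rot: [-180.0, 0.0, -116.6]
ft_force: [-0.2, -0.4, 0.1]
width: 0.0383
gripper_force: 0.0
```

{"api": "drive_tool", "payload": {
  "targets": [
    [[0, 0, 0.04], 0],
    [[0, 0, 0], 0],
    [[0, 0, 0], 0],
    [[0, 0, 0], 0],
    [[0, 0, 0], 0]
  ],
  "grip": 0
}}

```text
t: 2.88
tool_pos: [0.5325, 0.341, 0.004]
eef_rot: [-179.9, 0.1, -116.6]
ft_force: [-0.5, -1.0, 6.1]
width: 0.0092
gripper_force: 39.5
```

{"api": "drive_tool", "payload": {
  "targets": [
    [[0, 0, -0.5], 0],
    [[0, 0, -0.9], 0],
    [[0, 0, -0.4], 0],
    [[0, 0, 0], 0]
  ]
}}

```text
t: 3.38
tool_pos: [0.5327, 0.3412, 0.0942]
eef_rot: [-179.9, 0.1, -116.6]
ft_force: [1.1, 0.7, 0.3]
width: 0.0092
gripper_force: 39.3
```

```bash
python3 - <<'E'
from h import *
plan(.465+.05,-.22,.11,194.2-3)
E
```

```text
start [0.5327 0.3412 0.0942] -116.58 j6 end~ 325.7
[[[0.85,-0.392,-0.026],0.0242],[[0.817,-0.456,-0.027],0.0241],[[0.781,-0.516,-0.026],0.0242],[[0.739,-0.574,-0.027],0.0242],[[0.694,-0.628,-0.026],0.0242]]
[[[0.643,-0.679,-0.026],0.0241],[[0.591,-0.727,-0.027],0.0242],[[0.533,-0.768,-0.026],0.0242],[[0.474,-0.807,-0.027],0.0242],[[0.411,-0.841,-0.026],0.0241]]
[[[0.346,-0.87,-0.026],0.0242],[[0.28,-0.893,-0.027],0.0242]]
end [ 0.515 -0.22   0.11 ] -168.8
```

```bash
python3 - <<'E'
from h import *
plan(.45,-.27,.16,194.2,14)
E
```

```text
start [0.5327 0.3412 0.0942] -116.58 j6 end~ 314.8
[[[0.834,-0.285,-0.094],0.0195],[[0.814,-0.336,-0.094],0.0196],[[0.793,-0.385,-0.094],0.0195],[[0.768,-0.433,-0.094],0.0195],[[0.739,-0.479,-0.094],0.0196]]
[[[0.709,-0.523,-0.094],0.0195],[[0.675,-0.567,-0.094],0.0195],[[0.639,-0.606,-0.094],0.0195],[[0.601,-0.644,-0.095],0.0196],[[0.561,-0.68,-0.094],0.0195]]
[[[0.517,-0.714,-0.094],0.0195],[[0.473,-0.743,-0.094],0.0196],[[0.426,-0.771,-0.094],0.0195],[[0.379,-0.796,-0.094],0.0195]]
end [ 0.45 -0.27  0.16] -165.8
```

{"api": "drive_tool", "payload": {
  "targets": [
    [[0.834, -0.285, -0.094], 0.0195],
    [[0.814, -0.336, -0.094], 0.0196],
    [[0.793, -0.385, -0.094], 0.0195],
    [[0.768, -0.433, -0.094], 0.0195],
    [[0.739, -0.479, -0.094], 0.0196]
  ]
}}

```text
t: 4.0
tool_pos: [0.5008, 0.1212, 0.1142]
eef_rot: [179.9, -0.1, -134.3]
ft_force: [-0.5, -0.3, -0.6]
width: 0.0092
gripper_force: 39.3
```

{"api": "drive_tool", "payload": {
  "targets": [
    [[0.709, -0.523, -0.094], 0.0195],
    [[0.675, -0.567, -0.094], 0.0195],
    [[0.639, -0.606, -0.094], 0.0195],
    [[0.601, -0.644, -0.095], 0.0196],
    [[0.561, -0.68, -0.094], 0.0195]
  ]
}}

```text
t: 4.62
tool_pos: [0.4714, -0.0968, 0.1379]
eef_rot: [179.9, -0.1, -151.9]
ft_force: [-0.5, -0.0, 0.3]
width: 0.0088
gripper_force: 39.3
```

{"api": "drive_tool", "payload": {
  "targets": [
    [[0.517, -0.714, -0.094], 0.0195],
    [[0.473, -0.743, -0.094], 0.0196],
    [[0.426, -0.771, -0.094], 0.0195],
    [[0.379, -0.796, -0.094], 0.0195],
    [[0, 0, 0], 0]
  ]
}}

```text
t: 5.25
tool_pos: [0.4478, -0.2724, 0.1566]
eef_rot: [179.9, -0.1, -166.0]
ft_force: [0.7, -0.0, 0.3]
width: 0.0091
gripper_force: 39.3
```

```bash
python3 - <<'E'
from h import *
s=arm.read_state(); print(s['t'],s['tool_pos'],s['eef_rot'],s['width'])
p,d,ci=snap('wrist','wt')
for z in (.012,.008): print(z); blobs(p,ci,(80,100,60),(100,255,255),z,(.3,.7,-.5,-.05))
E
```

```text
5.25 [ 0.44782581 -0.27238405  0.15660239] [ 1.79901675e+02 -7.47124884e-02 -1.66023099e+02] 0.009078795223446595
0.012
  area 3559 cen 0.4462 -0.1478 rectc [ 0.4461 -0.1479] L 67.5 W 67.2 ang 45.0
  area 3207 cen 0.4831 -0.2996 rectc [ 0.4851 -0.3014] L 76.6 W 51.8 ang 14.0
  area 5628 cen 0.4601 -0.2205 rectc [ 0.4638 -0.22  ] L 156.6 W 68.8 ang 14.0
  area 5953 cen 0.5001 -0.3652 rectc [ 0.4998 -0.3652] L 121.8 W 66.5 ang 14.0
0.008
  area 3660 cen 0.4472 -0.1458 rectc [ 0.447  -0.1458] L 68.5 W 68.0 ang 90.0
  area 3299 cen 0.4845 -0.2998 rectc [ 0.4865 -0.3016] L 78.0 W 52.5 ang 14.0
  area 5791 cen 0.4612 -0.2196 rectc [ 0.4651 -0.219 ] L 159.0 W 69.9 ang 14.0
  area 6118 cen 0.5018 -0.3662 rectc [ 0.5014 -0.3663] L 123.5 W 67.4 ang 14.0
```

View pics/wt.png

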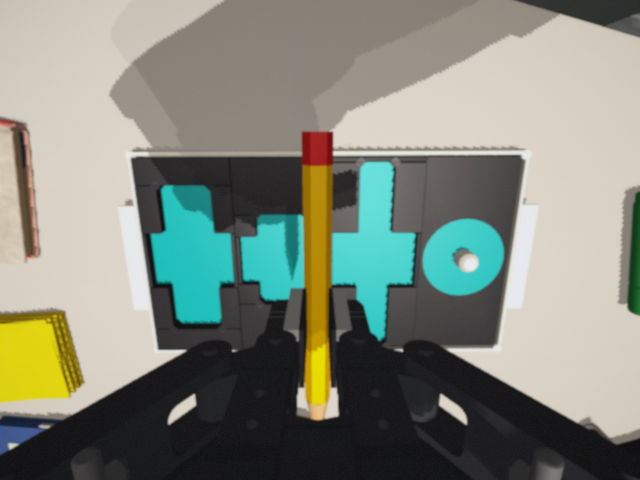

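The wrist view shows all inserts; left to right: glue slot (187,255), eraser slot (280,257), pencil slot (377,250), post (468,262). The tray angle is 14.0°, and the slot lengths (156.6 and 123.5 mm) match those given.

```bash
python3 - <<'E'
from h import *
q=plan(.464,-.2205,.06,194,3)
plan(.464,-.2205,.0165,194,4,q)
E
```

```text
start [ 0.448  -0.2707  0.1566] -165.9 j6 end~ 320.6
[[[-0.185,0.299,0.644],0.0002],[[-0.184,0.299,0.644],0.0002],[[-0.185,0.299,0.644],0.0001]]
end [ 0.464  -0.2205  0.06  ] -165.99
start [ 0.464  -0.2205  0.06  ] -165.99 j6 end~ 320.6
[[[0.0,-0.0,0.217],0.0],[[0.0,-0.0,0.218],0.0],[[0.0,-0.0,0.217],0.0],[[0.0,-0.0,0.218],0.0]]
end [ 0.464  -0.2205  0.0165] -165.99
```

{"api": "drive_tool", "payload": {
  "targets": [
    [[-0.185, 0.299, 0.644], 0],
    [[-0.185, 0.299, 0.644], 0],
    [[-0.185, 0.299, 0.644], 0],
    [[0, 0, 0.2], 0],
    [[0, 0, 0.2], 0]
  ]
}}

```text
t: 5.92
tool_pos: [0.465, -0.2199, 0.0417]
eef_rot: [-180.0, 0.0, -165.7]
ft_force: [-0.8, 0.0, 0.1]
width: 0.0089
gripper_force: 39.3
```

{"api": "drive_tool", "payload": {
  "targets": [
    [[0, 0, 0.2], 0],
    [[0, 0, 0.2], 0],
    [[0, 0, 0], 0]
  ]
}}

```text
t: 6.3
tool_pos: [0.4644, -0.2201, 0.0213]
eef_rot: [179.9, -0.0, -165.8]
ft_force: [-0.6, -0.1, -1.0]
width: 0.0094
gripper_force: 39.3
```

{"api": "drive_tool", "payload": {
  "targets": [
    [[0, 0, 0.08], 0],
    [[0, 0, 0], 0]
  ]
}}

```text
t: 6.55
tool_pos: [0.4648, -0.2202, 0.0179]
eef_rot: [180.0, 0.0, -165.8]
ft_force: [0.2, 1.5, -0.1]
width: 0.0089
gripper_force: 39.3
```

{"api": "drive_tool", "payload": {
  "targets": [
    [[0, 0, 0], 0],
    [[0, 0, 0], 0],
    [[0, 0, 0], 0]
  ],
  "grip": 0.3
}}

```text
t: 6.92
tool_pos: [0.4649, -0.2202, 0.0181]
eef_rot: [-180.0, 0.0, -165.8]
ft_force: [-0.6, 0.6, -1.3]
width: 0.0257
gripper_force: 0.0
```

{"api": "drive_tool", "payload": {
  "targets": [
    [[0, 0, -0.4], 0],
    [[0, 0, -0.8], 0],
    [[0, 0, -1], 0],
    [[0, 0, -0.5], 0],
    [[0, 0, 0], 0]
  ]
}}

```text
t: 7.55
tool_pos: [0.4659, -0.221, 0.1552]
eef_rot: [-179.8, 0.1, -165.8]
ft_force: [0.3, 0.2, 0.8]
width: 0.0256
gripper_force: 0.0
```

```bash
python3 - <<'E'
from h import *
p,d,ci=load('scene0')
for n in('scene','side'):
    p,d,ci=snap(n,n+'1')
p,d,ci=snap('wrist','wt2')
blobs(p,ci,(15,90,60),(35,255,255),.0174,(.35,.6,-.3,-.15),k=2)
plan(.643,-.265,.16,268)
E
```

```text
area 1177 cen 0.4620 -0.2210 rectc [ 0.4668 -0.2198] L 124.5 W 11.1 ang 14.4
start [ 0.4644 -0.2197  0.1516] -165.8 j6 end~ 249.6
[[[-0.405,-0.219,-0.021],-0.0512],[[-0.365,-0.282,-0.021],-0.0513],[[-0.315,-0.336,-0.021],-0.0512],[[-0.257,-0.382,-0.021],-0.0513],[[-0.192,-0.419,-0.021],-0.0512]]
[[[-0.123,-0.444,-0.02],-0.0513],[[-0.05,-0.458,-0.021],-0.0512],[[0.024,-0.46,-0.021],-0.0513]]
end [ 0.643 -0.265  0.16 ] -92.0
```

View pics/wt2.png

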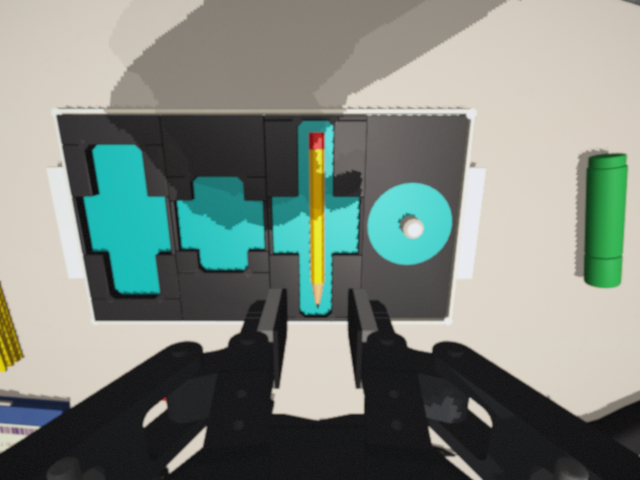

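The pencil lies in its slot with its point at (318,300) and its red end at (317,140). Next is the glue stick.

{"api": "drive_tool", "payload": {
  "targets": [
    [[-0.405, -0.219, -0.021], -0.0512],
    [[-0.365, -0.282, -0.021], -0.0512],
    [[-0.315, -0.336, -0.021], -0.0512],
    [[-0.257, -0.382, -0.021], -0.0512],
    [[-0.192, -0.419, -0.021], -0.0512]
  ],
  "grip": 1
}}

```text
t: 8.32
tool_pos: [0.5765, -0.2481, 0.1562]
eef_rot: [179.8, 0.0, -119.4]
ft_force: [-0.1, 0.2, -0.2]
width: 0.0852
gripper_force: 0.0
```

{"api": "drive_tool", "payload": {
  "targets": [
    [[-0.123, -0.444, -0.02], -0.0512],
    [[-0.05, -0.458, -0.021], -0.0512],
    [[0.024, -0.46, -0.021], -0.0512],
    [[0, 0, 0], 0]
  ]
}}

```text
t: 8.82
tool_pos: [0.6434, -0.2652, 0.1588]
eef_rot: [179.9, 0.1, -92.0]
ft_force: [0.5, 0.4, -0.1]
width: 0.0853
gripper_force: 0.0
```

```bash
python3 - <<'E'
from h import *
s=arm.read_state(); print(s['t'],s['tool_pos'],s['eef_rot'],s['joints'])
p,d,ci=snap('wrist','wg')
blobs(p,ci,(0,100,50),(35,255,255),.0125,(.57,.72,-.4,-.12))
E
```

```text
8.825 [ 0.6434489  -0.2652142   0.15877226] [ 1.79857583e+02  9.16175693e-02 -9.20390129e+01] [-3.31345311e+01  2.31909890e+01  1.79068632e+01  8.48851443e+01
  4.89907569e-03 -1.21095639e+02]
  area 2404 cen 0.6445 -0.2706 rectc [ 0.6445 -0.2703] L 102.9 W 24.6 ang 86.5
```

View pics/wg.png

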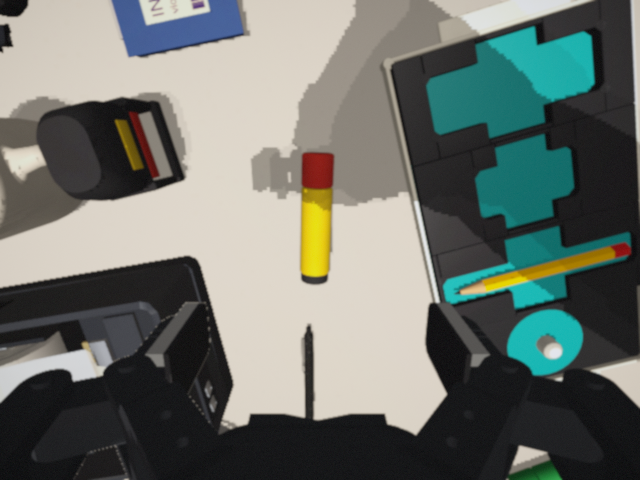

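```bash
python3 - <<'E'
from h import *
p,d,ci=load('wg')
a=hit(318,153,.0125,ci); b=hit(314,283,.0125,ci); print(a,b,np.linalg.norm(a-b),(a+b)/2,np.degrees(np.arctan2(*(b-a)[1::-1])))
P=cloud(d,ci).reshape(-1,3); v,u=np.mgrid[0:480,0:640]; ok=(v.ravel()<300)
rel=P[:,:2]-[.6445,-.2675]
for z0,z1 in ((.03,.07),(.07,.12),(.12,.2)):
    m=ok&(P[:,2]>z0)&(P[:,2]<z1)
    if m.any(): 
        r=np.linalg.norm(rel[m],axis=1); i=np.argsort(r)[:3]; print(z0,P[m][i].round(3).tolist(),r[i].round(3))
E
```

```text
[ 0.64103262 -0.32108373  0.0125    ] [ 0.64820914 -0.21354428  0.0125    ] 0.10777864195484953 [ 0.64462088 -0.267314    0.0125    ] 86.18209300197587
0.03 [[0.746, -0.237, 0.041], [0.747, -0.238, 0.032], [0.747, -0.238, 0.041]] [0.106 0.106 0.106]
0.07 [[0.746, -0.234, 0.073], [0.747, -0.237, 0.072], [0.747, -0.236, 0.073]] [0.107 0.107 0.107]
```

```bash
python3 - <<'E'
from h import *
q=plan(.6445,-.2675,.04,266.3,3)
plan(.6445,-.2675,.004,266.3,2,q)
E
```

```text
start [ 0.6429 -0.2651  0.1592] -92.18 j6 end~ 251.2
[[[0.016,-0.011,0.795],0.0028],[[0.016,-0.012,0.794],0.0028],[[0.015,-0.012,0.795],0.0028]]
end [ 0.6445 -0.2675  0.04  ] -93.7
start [ 0.6445 -0.2675  0.04  ] -93.7 j6 end~ 251.2
[[[0.0,0.0,0.36],0.0],[[0.0,0.0,0.36],0.0]]
end [ 0.6445 -0.2675  0.004 ] -93.7
```

{"api": "drive_tool", "payload": {
  "targets": [
    [[0.016, -0.012, 0.795], 0.0028],
    [[0.016, -0.012, 0.795], 0.0028],
    [[0.016, -0.012, 0.795], 0.0028],
    [[0, 0, 0.36], 0],
    [[0, 0, 0.36], 0]
  ],
  "grip": 0.7
}}

```text
t: 9.5
tool_pos: [0.645, -0.268, 0.0059]
eef_rot: [-180.0, -0.0, -93.6]
ft_force: [-0.3, -0.2, 0.4]
width: 0.0599
gripper_force: 0.0
```

{"api": "drive_tool", "payload": {
  "targets": [
    [[0, 0, 0], 0]
  ]
}}

```text
t: 9.62
tool_pos: [0.6445, -0.2676, 0.0053]
eef_rot: [179.9, 0.0, -93.6]
ft_force: [-0.9, -0.5, -0.1]
width: 0.0596
gripper_force: 0.0
```

{"api": "drive_tool", "payload": {
  "targets": [
    [[0, 0, 0], 0],
    [[0, 0, 0], 0],
    [[0, 0, 0], 0],
    [[0, 0, 0], 0],
    [[0, 0, 0], 0]
  ],
  "grip": 0
}}

```text
t: 10.25
tool_pos: [0.6461, -0.2685, 0.0078]
eef_rot: [-179.9, -0.1, -93.6]
ft_force: [-0.1, 0.7, 6.0]
width: 0.0233
gripper_force: 39.3
```

{"api": "drive_tool", "payload": {
  "targets": [
    [[0, 0, -0.5], 0],
    [[0, 0, -0.9], 0],
    [[0, 0, -0.4], 0],
    [[0, 0, 0], 0]
  ]
}}

```text
t: 10.75
tool_pos: [0.6461, -0.2686, 0.0976]
eef_rot: [-179.8, -0.1, -93.6]
ft_force: [1.0, -0.1, -0.9]
width: 0.0233
gripper_force: 39.4
```

```bash
python3 - <<'E'
from h import *
q=plan(.5005,-.365,.08,194)
plan(.5005,-.365,.0135,194,4,q)
E
```

```text
start [ 0.6461 -0.2686  0.0976] -93.58 j6 end~ 309.9
[[[0.301,0.398,0.05],0.0575],[[0.367,0.338,0.051],0.0575],[[0.422,0.266,0.05],0.0574],[[0.463,0.186,0.05],0.0575],[[0.489,0.099,0.05],0.0575]]
[[[0.499,0.011,0.051],0.0575],[[0.492,-0.08,0.05],0.0574]]
end [ 0.5005 -0.365   0.08  ] -166.0
start [ 0.5005 -0.365   0.08  ] -166.0 j6 end~ 309.9
[[[0.0,0.0,0.333],0.0],[[0.0,0.0,0.332],0.0],[[0.0,0.0,0.333],0.0],[[0.0,0.0,0.332],0.0]]
end [ 0.5005 -0.365   0.0135] -166.0
```

{"api": "drive_tool", "payload": {
  "targets": [
    [[0.301, 0.398, 0.05], 0.0575],
    [[0.367, 0.338, 0.05], 0.0575],
    [[0.422, 0.266, 0.05], 0.0575],
    [[0.463, 0.186, 0.05], 0.0575],
    [[0.489, 0.099, 0.05], 0.0575]
  ]
}}

```text
t: 11.38
tool_pos: [0.5395, -0.3363, 0.0808]
eef_rot: [179.8, -0.0, -145.7]
ft_force: [-0.2, -0.1, -0.6]
width: 0.0232
gripper_force: 39.4
```

{"api": "drive_tool", "payload": {
  "targets": [
    [[0.499, 0.011, 0.05], 0.0575],
    [[0.492, -0.08, 0.05], 0.0575],
    [[0, 0, 0], 0],
    [[0, 0, 0], 0]
  ]
}}

```text
t: 11.88
tool_pos: [0.4994, -0.3636, 0.0773]
eef_rot: [179.9, -0.0, -165.9]
ft_force: [0.3, 0.6, -0.5]
width: 0.0233
gripper_force: 39.4
```

Lower 60 mm, to z ≈ 0.0175.

{"api": "drive_tool", "payload": {
  "targets": [
    [[0, 0, 0.3], 0],
    [[0, 0, 0.3], 0],
    [[0, 0, 0.3], 0],
    [[0, 0, 0.25], 0],
    [[0, 0, 0], 0]
  ]
}}

```text
t: 12.5
tool_pos: [0.4988, -0.3635, 0.0194]
eef_rot: [179.9, -0.1, -166.0]
ft_force: [0.3, -0.7, -0.4]
width: 0.0236
gripper_force: 39.4
```

{"api": "drive_tool", "payload": {
  "targets": [
    [[0, 0, 0.06], 0],
    [[0, 0, 0], 0]
  ]
}}

```text
t: 12.75
tool_pos: [0.4997, -0.3645, 0.0184]
eef_rot: [-180.0, 0.0, -166.0]
ft_force: [0.0, 0.1, 0.4]
width: 0.0231
gripper_force: 39.4
```

{"api": "drive_tool", "payload": {
  "targets": [
    [[0, 0, 0.05], 0],
    [[0, 0, 0], 0]
  ]
}}

```text
t: 13.0
tool_pos: [0.4997, -0.3645, 0.0158]
eef_rot: [-180.0, 0.0, -166.0]
ft_force: [-0.1, -0.2, 0.5]
width: 0.0235
gripper_force: 39.5
```

{"api": "drive_tool", "payload": {
  "targets": [
    [[0, 0, 0], 0],
    [[0, 0, 0], 0],
    [[0, 0, 0], 0]
  ],
  "grip": 0.39
}}

```text
t: 13.38
tool_pos: [0.4995, -0.3643, 0.0155]
eef_rot: [180.0, 0.0, -166.0]
ft_force: [0.2, 0.9, -0.2]
width: 0.0334
gripper_force: 0.0
```

{"api": "drive_tool", "payload": {
  "targets": [
    [[0, 0, -0.3], 0],
    [[0, 0, -0.8], 0],
    [[0, 0, -1], 0],
    [[0, 0, -0.6], 0],
    [[0, 0, 0], 0]
  ]
}}

```text
t: 14.0
tool_pos: [0.5009, -0.3658, 0.155]
eef_rot: [-179.7, 0.2, -166.0]
ft_force: [-0.4, -0.7, 0.3]
width: 0.0333
gripper_force: 0.0
```

```bash
python3 - <<'E'
from h import *
p,d,ci=snap('wrist','wt3')
blobs(p,ci,(0,100,50),(35,255,255),.0205,(.35,.6,-.45,-.3))
plan(.452,.112,.16,286)
E
```

```text
area 2369 cen 0.4974 -0.3644 rectc [ 0.4978 -0.3644] L 103.0 W 24.3 ang 13.6
start [ 0.5002 -0.365   0.1526] -166.03 j6 end~ 267.9
[[[-0.137,0.949,-0.015],-0.0511],[[-0.287,0.915,-0.015],-0.0512],[[-0.429,0.857,-0.014],-0.0511],[[-0.562,0.778,-0.015],-0.0511],[[-0.678,0.678,-0.015],-0.0511]]
[[[-0.778,0.561,-0.015],-0.0512],[[-0.857,0.429,-0.015],-0.0511],[[-0.915,0.286,-0.015],-0.0511],[[-0.949,0.136,-0.014],-0.0511],[[-0.959,-0.017,-0.015],-0.0512]]
end [0.452 0.112 0.16 ] -73.99
```

View pics/wt3.png

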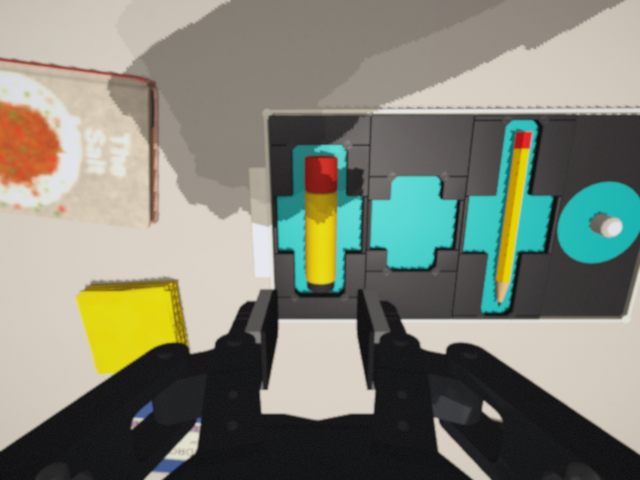

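The glue stick lies in its slot at (321,222), with all its length inside. Next is the eraser.

{"api": "drive_tool", "payload": {
  "targets": [
    [[-0.137, 0.949, -0.015], -0.0511],
    [[-0.287, 0.915, -0.015], -0.0511],
    [[-0.429, 0.857, -0.015], -0.0511],
    [[-0.562, 0.778, -0.015], -0.0511],
    [[-0.678, 0.678, -0.015], -0.0511]
  ],
  "grip": 1
}}

```text
t: 14.68
tool_pos: [0.4745, -0.124, 0.1531]
eef_rot: [179.9, 0.0, -119.8]
ft_force: [0.3, 0.2, 1.3]
width: 0.0855
gripper_force: 0.0
```

{"api": "drive_tool", "payload": {
  "targets": [
    [[-0.778, 0.561, -0.015], -0.0511],
    [[-0.857, 0.429, -0.015], -0.0511],
    [[-0.915, 0.286, -0.015], -0.0511],
    [[-0.949, 0.136, -0.015], -0.0511],
    [[-0.959, -0.017, -0.015], -0.0511]
  ]
}}

```text
t: 15.3
tool_pos: [0.4505, 0.1142, 0.157]
eef_rot: [179.9, 0.0, -73.8]
ft_force: [0.1, 0.3, -0.7]
width: 0.0856
gripper_force: 0.0
```

{"api": "drive_tool", "payload": {
  "targets": [
    [[0, 0, 0], 0]
  ]
}}

```text
t: 15.42
tool_pos: [0.4502, 0.1153, 0.1571]
eef_rot: [179.9, 0.1, -73.7]
ft_force: [0.9, -0.4, -0.2]
width: 0.0858
gripper_force: 0.0
```

```bash
python3 - <<'E'
from h import *
s=arm.read_state(); print(s['t'],s['tool_pos'],s['eef_rot'],s['joints'])
p,d,ci=snap('wrist','we')
print('blue');blobs(p,ci,(105,100,50),(130,255,255),.013,(.4,.5,.05,.2))
E
```

```text
15.425 [0.4502248  0.11530739 0.15706307] [ 1.79912524e+02  5.96387851e-02 -7.37099466e+01] [-1.84666040e+00 -1.81532926e+01 -2.46998649e+01  8.35551219e+01
  2.94457367e-02 -1.08136785e+02]
blue
  area 789 cen 0.4534 0.1141 rectc [0.4534 0.114 ] L 37.2 W 22.4 ang 106.4
```

View pics/we.png

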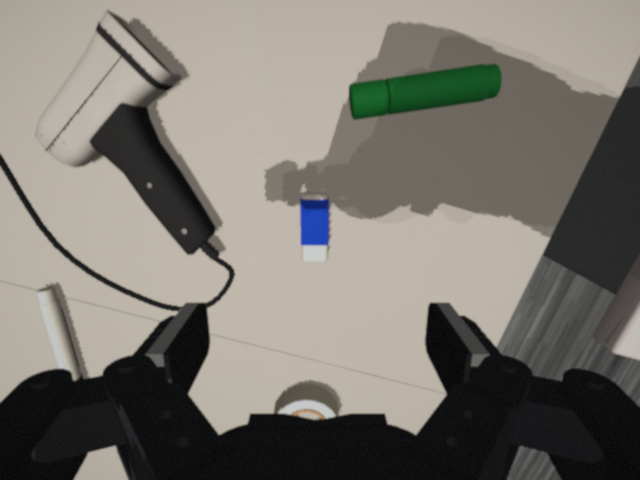

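```bash
python3 - <<'E'
from h import *
p,d,ci=load('we')
a=hit(314,194,.013,ci); b=hit(315,261,.013,ci); m=(a+b)/2; print(a,b,np.linalg.norm(a-b),m,np.degrees(np.arctan2(*(b-a)[1::-1])))
q=plan(m[0],m[1],.04,286.4,3)
plan(m[0],m[1],.004,286.4,2,q)
E
```

```text
[0.46004459 0.09216829 0.013     ] [0.44372947 0.14554895 0.013     ] 0.05581825065381464 [0.45188703 0.11885862 0.013     ] 106.99511121196213
start [0.4506 0.1138 0.1571] -73.92 j6 end~ 268.3
[[[-0.03,-0.017,0.781],-0.0006],[[-0.03,-0.018,0.781],-0.0006],[[-0.03,-0.017,0.78],-0.0006]]
end [0.4519 0.1189 0.04  ] -73.6
start [0.4519 0.1189 0.04  ] -73.6 j6 end~ 268.3
[[[0.0,-0.0,0.36],0.0],[[0.0,-0.0,0.36],0.0]]
end [0.4519 0.1189 0.004 ] -73.6
```

{"api": "drive_tool", "payload": {
  "targets": [
    [[-0.03, -0.017, 0.78], -0.0006],
    [[-0.03, -0.017, 0.78], -0.0006],
    [[-0.03, -0.017, 0.78], -0.0006],
    [[0, 0, 0.36], 0],
    [[0, 0, 0.36], 0]
  ],
  "grip": 0.6
}}

```text
t: 16.1
tool_pos: [0.4531, 0.117, 0.0046]
eef_rot: [-180.0, -0.0, -73.8]
ft_force: [-0.3, 0.5, -0.4]
width: 0.0514
gripper_force: 0.0
```

{"api": "drive_tool", "payload": {
  "targets": [
    [[0, 0, 0], 0]
  ]
}}

```text
t: 16.23
tool_pos: [0.4523, 0.1174, 0.0044]
eef_rot: [179.9, 0.0, -73.8]
ft_force: [-0.9, 0.4, 0.6]
width: 0.0513
gripper_force: 0.0
```

{"api": "drive_tool", "payload": {
  "targets": [
    [[0, 0, 0], 0],
    [[0, 0, 0], 0],
    [[0, 0, 0], 0],
    [[0, 0, 0], 0],
    [[0, 0, 0], 0]
  ],
  "grip": 0
}}

```text
t: 16.85
tool_pos: [0.4539, 0.1177, 0.0064]
eef_rot: [-179.9, -0.0, -73.7]
ft_force: [-0.4, -0.1, 7.2]
width: 0.0213
gripper_force: 39.8
```

{"api": "drive_tool", "payload": {
  "targets": [
    [[0, 0, -0.5], 0],
    [[0, 0, -0.8], 0],
    [[0, 0, -0.3], 0],
    [[0, 0, 0], 0]
  ]
}}

```text
t: 17.35
tool_pos: [0.4536, 0.1178, 0.0858]
eef_rot: [-179.9, -0.0, -73.7]
ft_force: [0.5, -0.1, -0.9]
width: 0.0214
gripper_force: 39.3
```

```bash
python3 - <<'E'
from h import *
plan(.482,-.2925,.08,194)
E
```

```text
start [0.4536 0.1178 0.0858] -73.72 j6 end~ 314.8
[[[0.893,0.195,0.013],0.057],[[0.913,0.033,0.013],0.0569],[[0.905,-0.131,0.013],0.057],[[0.867,-0.289,0.013],0.0569],[[0.801,-0.438,0.013],0.057]]
[[[0.711,-0.575,0.013],0.057],[[0.597,-0.692,0.013],0.0569],[[0.464,-0.787,0.013],0.057],[[0.317,-0.857,0.013],0.057]]
end [ 0.482  -0.2925  0.08  ] -166.01
```

{"api": "drive_tool", "payload": {
  "targets": [
    [[0.893, 0.195, 0.013], 0.057],
    [[0.913, 0.033, 0.013], 0.057],
    [[0.905, -0.131, 0.013], 0.057],
    [[0.867, -0.289, 0.013], 0.057],
    [[0.801, -0.438, 0.013], 0.057]
  ]
}}

```text
t: 17.98
tool_pos: [0.4676, -0.1112, 0.08]
eef_rot: [179.9, -0.0, -125.4]
ft_force: [1.1, 0.6, 0.6]
width: 0.0215
gripper_force: 39.3
```

{"api": "drive_tool", "payload": {
  "targets": [
    [[0.711, -0.575, 0.013], 0.057],
    [[0.597, -0.692, 0.013], 0.057],
    [[0.464, -0.787, 0.013], 0.057],
    [[0.317, -0.857, 0.013], 0.057],
    [[0, 0, 0], 0]
  ]
}}

```text
t: 18.6
tool_pos: [0.4799, -0.2947, 0.0769]
eef_rot: [179.9, -0.1, -166.4]
ft_force: [-0.0, 0.1, -0.8]
width: 0.0212
gripper_force: 39.4
```

{"api": "drive_tool", "payload": {
  "targets": [
    [[0, 0, 0], 0]
  ]
}}

```text
t: 18.73
tool_pos: [0.4802, -0.2916, 0.0775]
eef_rot: [179.9, -0.1, -166.0]
ft_force: [-0.2, -0.2, -0.7]
width: 0.0215
gripper_force: 39.4
```

{"api": "drive_tool", "payload": {
  "targets": [
    [[-0.03, 0, 0.3], 0],
    [[0, 0, 0.3], 0],
    [[0, 0, 0.3], 0],
    [[0, 0, 0.26], 0],
    [[0, 0, 0], 0]
  ]
}}

```text
t: 19.35
tool_pos: [0.4816, -0.2913, 0.0196]
eef_rot: [179.9, -0.1, -166.1]
ft_force: [0.3, 0.3, 0.1]
width: 0.0214
gripper_force: 39.4
```

{"api": "drive_tool", "payload": {
  "targets": [
    [[0, 0, 0.03], 0],
    [[0, 0, 0], 0]
  ]
}}

```text
t: 19.6
tool_pos: [0.4827, -0.2925, 0.0202]
eef_rot: [-180.0, 0.0, -166.1]
ft_force: [-0.2, -0.4, -0.2]
width: 0.0217
gripper_force: 39.4
```

{"api": "drive_tool", "payload": {
  "targets": [
    [[0, 0, 0.04], 0],
    [[0, 0, 0], 0]
  ]
}}

```text
t: 19.85
tool_pos: [0.4824, -0.2921, 0.0177]
eef_rot: [180.0, 0.0, -166.1]
ft_force: [-0.2, 1.0, -0.2]
width: 0.0213
gripper_force: 39.4
```

{"api": "drive_tool", "payload": {
  "targets": [
    [[0, 0, 0], 0],
    [[0, 0, 0], 0],
    [[0, 0, 0], 0]
  ],
  "grip": 0.38
}}

```text
t: 20.23
tool_pos: [0.4825, -0.2921, 0.0177]
eef_rot: [180.0, 0.0, -166.1]
ft_force: [1.0, -0.4, -0.3]
width: 0.0326
gripper_force: 0.0
```

{"api": "drive_tool", "payload": {
  "targets": [
    [[0, 0, -0.3], 0],
    [[0, 0, -0.8], 0],
    [[0, 0, -1], 0],
    [[0, 0, -0.6], 0],
    [[0, 0, 0], 0]
  ]
}}

```text
t: 20.85
tool_pos: [0.4838, -0.2935, 0.1568]
eef_rot: [-179.7, 0.2, -166.1]
ft_force: [0.0, 0.2, -0.3]
width: 0.0321
gripper_force: 0.0
```

```bash
python3 - <<'E'
from h import *
p,d,ci=snap('wrist','wt4')
print('post');blobs(p,ci,(80,100,60),(100,255,255),.0125,(.35,.55,-.2,-.05))
print('eraser blue');blobs(p,ci,(105,100,50),(130,255,255),.024,(.4,.55,-.35,-.25))
plan(.41,.298,.16,244)
E
```

```text
post
  area 3544 cen 0.4456 -0.1485 rectc [ 0.4455 -0.1485] L 67.0 W 67.0 ang 90.0
  area 560 cen 0.4610 -0.1932 rectc [ 0.4582 -0.191 ] L 48.5 W 17.0 ang 0.0
  area 242 cen 0.5221 -0.1960 rectc [ 0.5168 -0.1948] L 45.5 W 9.5 ang 0.0
eraser blue
  area 775 cen 0.4796 -0.2924 rectc [ 0.4795 -0.2925] L 37.0 W 22.1 ang 13.6
start [ 0.4831 -0.2928  0.1546] -166.06 j6 end~ 332.0
[[[-0.11,0.909,-0.008],-0.0214],[[-0.17,0.9,-0.009],-0.0214],[[-0.231,0.886,-0.008],-0.0214],[[-0.29,0.869,-0.008],-0.0214],[[-0.347,0.847,-0.009],-0.0214]]
[[[-0.404,0.823,-0.008],-0.0214],[[-0.458,0.793,-0.009],-0.0214],[[-0.51,0.76,-0.008],-0.0214],[[-0.56,0.725,-0.008],-0.0214],[[-0.607,0.685,-0.009],-0.0213]]
[[[-0.652,0.644,-0.008],-0.0214],[[-0.694,0.597,-0.008],-0.0214],[[-0.732,0.55,-0.009],-0.0214]]
end [0.41  0.298 0.16 ] -116.01
```

View pics/wt4.png

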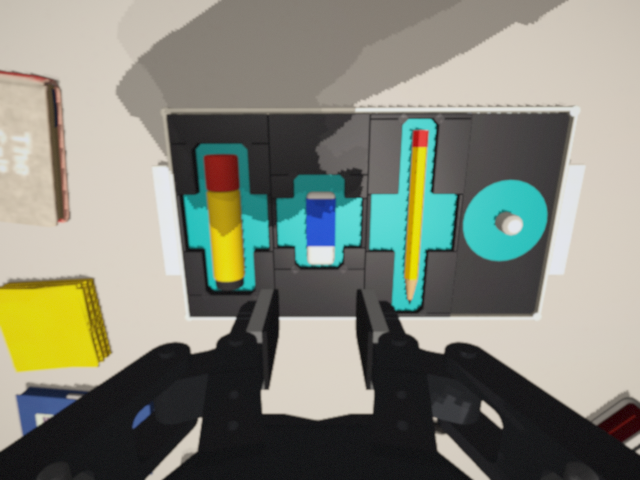

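The eraser lies in its slot at (321,228), and the pencil and glue stick are undisturbed. For the tape I'll use yaw 284°, so that the fingers close along the insert, for both pick and place.

```bash
python3 - <<'E'
from h import *
plan(.4065,.299,.12,284)
E
```

```text
start [ 0.4831 -0.2928  0.1546] -166.06 j6 end~ 292.3
[[[-0.105,0.912,0.053],-0.0385],[[-0.214,0.893,0.053],-0.0385],[[-0.32,0.86,0.054],-0.0385],[[-0.422,0.815,0.053],-0.0385],[[-0.517,0.759,0.053],-0.0384]]
[[[-0.605,0.691,0.053],-0.0385],[[-0.684,0.612,0.053],-0.0385],[[-0.752,0.526,0.053],-0.0385],[[-0.811,0.431,0.054],-0.0385],[[-0.856,0.331,0.053],-0.0385]]
[[[-0.89,0.224,0.053],-0.0385],[[-0.911,0.116,0.053],-0.0385],[[-0.918,0.004,0.053],-0.0385]]
end [0.4065 0.299  0.12  ] -75.99
```

{"api": "drive_tool", "payload": {
  "targets": [
    [[-0.105, 0.912, 0.053], -0.0385],
    [[-0.214, 0.893, 0.053], -0.0385],
    [[-0.32, 0.86, 0.053], -0.0385],
    [[-0.422, 0.815, 0.053], -0.0385],
    [[-0.517, 0.759, 0.053], -0.0385]
  ],
  "grip": 1
}}

```text
t: 21.52
tool_pos: [0.4519, -0.0629, 0.1382]
eef_rot: [179.9, -0.0, -131.2]
ft_force: [-0.3, 0.1, 0.3]
width: 0.0856
gripper_force: 0.0
```

{"api": "drive_tool", "payload": {
  "targets": [
    [[-0.605, 0.691, 0.053], -0.0385],
    [[-0.684, 0.612, 0.053], -0.0385],
    [[-0.752, 0.526, 0.053], -0.0385],
    [[-0.811, 0.431, 0.053], -0.0385],
    [[-0.856, 0.331, 0.053], -0.0385]
  ]
}}

```text
t: 22.15
tool_pos: [0.4224, 0.1645, 0.1251]
eef_rot: [179.9, -0.0, -96.5]
ft_force: [0.6, -0.3, 0.4]
width: 0.0859
gripper_force: 0.0
```

{"api": "drive_tool", "payload": {
  "targets": [
    [[-0.89, 0.224, 0.053], -0.0385],
    [[-0.911, 0.116, 0.053], -0.0385],
    [[-0.918, 0.004, 0.053], -0.0385],
    [[0, 0, 0], 0],
    [[0, 0, 0], 0]
  ]
}}

```text
t: 22.78
tool_pos: [0.4051, 0.2991, 0.1174]
eef_rot: [179.9, -0.0, -76.0]
ft_force: [0.5, 0.2, -0.2]
width: 0.0854
gripper_force: 0.0
```

```bash
python3 - <<'E'
from h import *
s=arm.read_state(); print(s['t'],s['tool_pos'],s['eef_rot'],s['joints'])
p,d,ci=snap('wrist','wr')
blobs(p,ci,(8,80,40),(22,255,255),.024,(.35,.48,.22,.37))
q=plan(.4065,.299,.03,284,3)
plan(.4065,.299,.005,284,2,q)
E
```

```text
22.775 [0.40513956 0.29914364 0.11741476] [ 1.79908287e+02 -2.78869306e-02 -7.60021179e+01] [ 2.15384997e+01 -1.03724122e+01 -2.22186734e+01  7.82483187e+01
 -1.56102756e-02 -8.24593472e+01]
  area 1185 cen 0.4073 0.2991 rectc [0.4072 0.299 ] L 39.0 W 38.5 ang 90.0
start [0.4055 0.2988 0.1177] -76.05 j6 end~ 292.3
[[[0.0,-0.007,0.585],-0.0001],[[0.001,-0.007,0.584],-0.0001],[[0.0,-0.006,0.585],-0.0001]]
end [0.4065 0.299  0.03  ] -76.0
start [0.4065 0.299  0.03  ] -76.0 j6 end~ 292.3
[[[0.0,-0.0,0.25],-0.0],[[0.0,-0.0,0.25],-0.0]]
end [0.4065 0.299  0.005 ] -76.0
```

View pics/wr.png

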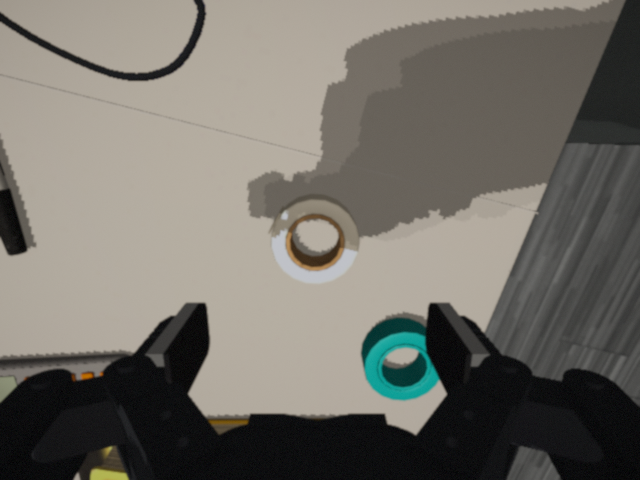

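The roll is centred at (316,241) and the turquoise one is clear at (402,360). Descending and gripping.

{"api": "drive_tool", "payload": {
  "targets": [
    [[0, -0.01, 0.585], 0],
    [[0, -0.01, 0.585], 0],
    [[0, -0.01, 0.585], 0],
    [[0, 0, 0.25], 0],
    [[0, 0, 0.25], 0]
  ]
}}

```text
t: 23.45
tool_pos: [0.4078, 0.2995, 0.0056]
eef_rot: [-180.0, 0.0, -76.1]
ft_force: [-0.7, -0.8, 0.3]
width: 0.0856
gripper_force: 0.0
```

{"api": "drive_tool", "payload": {
  "targets": [
    [[0, 0, 0], 0]
  ]
}}

```text
t: 23.58
tool_pos: [0.4071, 0.2996, 0.0053]
eef_rot: [180.0, -0.0, -76.0]
ft_force: [-0.1, -0.2, 0.8]
width: 0.0855
gripper_force: 0.0
```

{"api": "drive_tool", "payload": {
  "targets": [
    [[0, 0, 0], 0],
    [[0, 0, 0], 0],
    [[0, 0, 0], 0],
    [[0, 0, 0], 0]
  ],
  "grip": 0
}}

```text
t: 24.08
tool_pos: [0.4081, 0.3004, 0.0069]
eef_rot: [-179.9, 0.0, -76.0]
ft_force: [-1.2, -0.4, 6.1]
width: 0.058
gripper_force: 42.7
```

{"api": "drive_tool", "payload": {
  "targets": [
    [[0, 0, -0.5], 0],
    [[0, 0, -0.8], 0],
    [[0, 0, -0.6], 0],
    [[0, 0, 0], 0]
  ]
}}

```text
t: 24.58
tool_pos: [0.4091, 0.3008, 0.1037]
eef_rot: [-179.7, 0.0, -76.0]
ft_force: [0.0, -0.5, -0.8]
width: 0.0577
gripper_force: 43.4
```

```bash
python3 - <<'E'
from h import *
plan(.446,-.148,.10,284)
E
```

```text
start [0.4091 0.3008 0.1037] -75.96 j6 end~ 237.6
[[[0.889,0.146,0.007],0.0],[[0.889,0.146,0.008],0.0],[[0.888,0.146,0.007],0.0001],[[0.889,0.146,0.008],-0.0],[[0.889,0.146,0.007],-0.0]]
[[[0.889,0.146,0.008],0.0],[[0.888,0.146,0.007],0.0],[[0.889,0.145,0.008],0.0001],[[0.889,0.146,0.007],-0.0],[[0.889,0.146,0.008],-0.0]]
end [ 0.446 -0.148  0.1  ] -76.0
```

{"api": "drive_tool", "payload": {
  "targets": [
    [[0.889, 0.146, 0.008], 0],
    [[0.889, 0.146, 0.008], 0],
    [[0.889, 0.146, 0.008], 0],
    [[0.889, 0.146, 0.008], 0],
    [[0.889, 0.146, 0.008], 0]
  ]
}}

```text
t: 25.2
tool_pos: [0.4253, 0.0742, 0.0978]
eef_rot: [180.0, 0.0, -76.0]
ft_force: [-0.2, -0.7, -1.3]
width: 0.0579
gripper_force: 43.3
```

{"api": "drive_tool", "payload": {
  "targets": [
    [[0.889, 0.146, 0.008], 0],
    [[0.889, 0.146, 0.008], 0],
    [[0.889, 0.146, 0.008], 0],
    [[0.889, 0.146, 0.008], 0],
    [[0.889, 0.146, 0.008], 0]
  ]
}}

```text
t: 25.82
tool_pos: [0.4437, -0.1503, 0.0957]
eef_rot: [180.0, 0.0, -76.0]
ft_force: [0.7, 1.0, 0.0]
width: 0.0576
gripper_force: 43.3
```

{"api": "drive_tool", "payload": {
  "targets": [
    [[0, 0, 0], 0],
    [[0, 0, 0], 0]
  ]
}}

```text
t: 26.08
tool_pos: [0.4436, -0.1485, 0.0958]
eef_rot: [180.0, 0.1, -76.0]
ft_force: [0.3, 0.3, -1.8]
width: 0.0578
gripper_force: 43.3
```

```bash
python3 - <<'E'
from h import *
s=arm.read_state(); print(s['t'],s['tool_pos'],s['eef_rot'])
p,d,ci=snap('wrist','wx')
E
```

```text
26.075 [ 0.44363378 -0.14846655  0.0957702 ] [ 1.79957280e+02  7.43376714e-02 -7.59977516e+01]
```

View pics/wx.png

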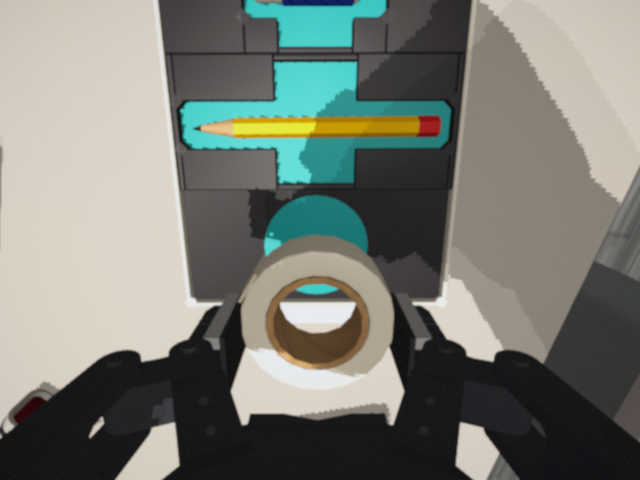

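The roll is held level at (317,320), over the disc at (316,240). Lowering it onto the post.

{"api": "drive_tool", "payload": {
  "targets": [
    [[0, -0.04, 0.4], 0],
    [[0, 0, 0.4], 0],
    [[0, 0, 0.35], 0],
    [[0, 0, 0.3], 0],
    [[0, 0, 0], 0]
  ]
}}

```text
t: 26.75
tool_pos: [0.4453, -0.1477, 0.0228]
eef_rot: [179.9, 0.1, -76.0]
ft_force: [-0.5, 0.3, -1.4]
width: 0.0577
gripper_force: 43.3
```

{"api": "drive_tool", "payload": {
  "targets": [
    [[0, 0, 0.04], 0],
    [[0, 0, 0], 0]
  ]
}}

```text
t: 27.0
tool_pos: [0.4464, -0.1487, 0.0225]
eef_rot: [-180.0, -0.0, -76.0]
ft_force: [-0.6, -0.3, 0.1]
width: 0.0576
gripper_force: 43.3
```

{"api": "drive_tool", "payload": {
  "targets": [
    [[0, 0, 0.04], 0],
    [[0, 0, 0], 0]
  ]
}}

```text
t: 27.25
tool_pos: [0.4461, -0.1485, 0.02]
eef_rot: [-180.0, 0.0, -76.0]
ft_force: [-0.8, -0.2, 0.1]
width: 0.0577
gripper_force: 43.3
```

{"api": "drive_tool", "payload": {
  "targets": [
    [[0, 0, 0], 0],
    [[0, 0, 0], 0],
    [[0, 0, 0], 0]
  ],
  "grip": 0.9
}}

```text
t: 27.62
tool_pos: [0.4461, -0.1485, 0.0201]
eef_rot: [-180.0, -0.0, -76.0]
ft_force: [-0.6, 0.2, 0.4]
width: 0.0773
gripper_force: 0.0
```

{"api": "drive_tool", "payload": {
  "targets": [
    [[0, 0, -0.3], 0],
    [[0, 0, -0.8], 0],
    [[0, 0, -1], 0],
    [[0, 0, -0.8], 0],
    [[0, 0, 0], 0]
  ]
}}

```text
t: 28.25
tool_pos: [0.4478, -0.1496, 0.1696]
eef_rot: [-179.7, -0.3, -76.0]
ft_force: [-0.6, -0.1, 0.2]
width: 0.0769
gripper_force: 0.0
```

{"api": "drive_tool", "payload": {
  "targets": [
    [[0.8, 0, 0], 0],
    [[0, 0, 0], 0],
    [[0, 0, 0], 0]
  ]
}}

```text
t: 28.62
tool_pos: [0.4553, -0.1868, 0.1645]
eef_rot: [180.0, 0.1, -76.0]
ft_force: [0.3, 0.9, 0.3]
width: 0.0767
gripper_force: 0.0
```

```bash
python3 - <<'E'
from h import *
s=arm.read_state(); print(s['t'],s['tool_pos'],s['ft_force'])
p,d,ci=snap('wrist','wf'); P=cloud(d,ci)
m=(np.hypot(P[...,0]-.446,P[...,1]+.148)<.032)&(np.hypot(P[...,0]-.446,P[...,1]+.148)>.021)
print('roll top z', np.nanpercentile(P[m][:,2],[5,25,50,75,95]).round(4))
E
```

```text
28.625 [ 0.45525713 -0.18677119  0.16453984] [0.33704485 0.86717606 0.30128354]
roll top z [0.0153 0.0369 0.0379 0.0385 0.0393]
```

View pics/wf.png

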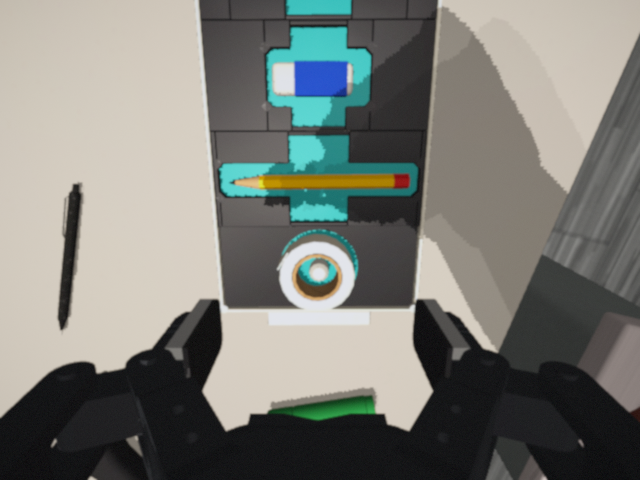

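The roll sits over the post at (318,275), its top at 37–38 mm against 37 mm expected. The pencil (320,182) and eraser (312,78) are in their slots, and the ballpoint is undisturbed.

```bash
python3 -c "
from rig import arm
print(arm.close_job())"
```

```text
the job is handed in; nothing more can be done
None
```

The pencil, glue stick and eraser are each in their cut-outs and the cream cloth tape is over the post, packed in that order; I left the ballpoint and marker alone and handed the job in at about 29 s.

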